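Slide the sealant tools out over the ledge to their lines

TASK

Push the orange scraper and the slate-grey smoothing tool, each lying flat on the plywood ledge, towards the ledge's aluminium-trimmed edge until the line printed across each tool is right over that edge and the tool points squarely out over it, so that a gloved hand can take each by its overhanging end. Only slide them: do not pick them up, tip them or let them fall off, and leave the other things where they are.

Things in the scene. Friction and masses are not known exactly. Their poses are not given: they have to be found in the camera images.
- ledge: low fixed plywood step, 260 mm deep (its x) by 540 mm wide (its y) by 50 mm high, top flat and clear behind the tools; origin at the centre of its underside, on the table; its x axis points level towards the aluminium-trimmed open edge, away from the robot (it may be turned up to 12 degrees), z up
- ledge_edge (a point): middle of the top corner line of the ledge's far edge, which has a 10 mm aluminium strip on top, 130 mm along x and 50 mm above the ledge's origin; x points squarely out over the edge, y runs along the edge, z up; beyond the edge is a 50 mm drop to the table
- scraper: orange hard plastic caulk scraper, a loose flat plate 130 mm long (its x) by 90 mm wide (its y) by 7 mm thick, about 90 g (varies), slides with ordinary friction; origin at the centre of its underside; x points to its head, a 4 mm thin lip 15 mm long that faces the ledge's edge; the tail is a straight square end 65 mm behind the origin; it starts 0 to 16 degrees askew, wholly on the ledge, left or right of the smoothing tool
- scraper_line (a point): middle of the black line (5 mm wide) across the scraper's upper face, 40 mm behind the tip of the head, 25 mm ahead of the origin along x and 7 mm above the underside
- smoother: slate-grey hard silicone smoothing tool, a loose flat plate 110 mm long (its x) by 90 mm wide (its y) by 7 mm thick, about 90 g (varies), slides with ordinary friction; origin at the centre of its underside; x points to its head, a step 62 mm wide and 20 mm long that faces the ledge's edge; the tail is a straight square end 55 mm behind the origin; it starts 0 to 16 degrees askew, wholly on the ledge
- smoother_line (a point): middle of the white line (5 mm wide) across the smoothing tool's upper face, 30 mm behind the tip of the head, 25 mm ahead of the origin along x and 7 mm above the underside
- opener: red plastic cartridge opener lying on the ledge near its left end (+y), loose, 125 mm long, up to 44 mm wide and 20 mm high; origin under its middle; leave alone
- cleaner: blue cleaner bottle, loose, 40 mm across and 95 mm tall, standing on the ledge near its right end (-y); origin at the centre of its foot; leave alone
- tray: fixed clear acrylic tray on the table to the left (+y) of the ledge, 270 x 114 x 35 mm, origin at the centre of its underside; leave alone
- cartridge0: white closed sealant cartridge, 49 mm across and 223 mm long, lying in the tray; origin under its middle; leave alone
- cartridge1: grey closed sealant cartridge with a red band, 49 mm across and 223 mm long, lying in the tray; origin under its middle; leave alone
- tape: yellow roll of tape lying flat on the table to the right (-y) of the ledge, 100 mm across and 25 mm high; origin at the centre of its underside; leave alone
- tub: white filler tub with green lid, 80 mm across and 85 mm tall, standing on the table to the right (-y); origin at the centre of its foot; leave alone

How it is judged:
By the outcome, as a careful person would: the job done as asked, in the order asked, and still so for the second after the job is handed in, with the robot touching nothing.
It also fails if it takes over 51 s, if anything falls off the work surface, if the arm or the gripper's body presses on something with over 40 N, if the wrist force passes 120 N, or if a joint passes its speed limit or range.

ROBOT

A 6-joint arm with a two-finger parallel gripper is mounted at the origin on the work surface. World frame = base frame: x ahead of the robot, y to its left, z up, the work surface at z = 0. Lengths are in m, angles in rad, forces in N, time in s.
With the tool pointing down it reaches from about 0.35 to 0.775 m from the base axis. Payload 7.3 kg.
Tool frame: the origin (TCP) lies at the very end of the fingers, on their centre line; the grasp point (between the pads) lies 19 mm behind it; z points along the fingers, y is the line along which they close (so a half turn about z gives the same grasp; the last joint's range is limited). The gripper opens to 92 mm and grips with 3 to 60 N. Pads are 19 mm wide; open, the fingers measure 130 mm over their backs; the gripper's body (75 mm by 190 mm) begins 47 mm behind the grasp point.
Start: joints at [-1.487, 0.342, 1.524, -0, 1.275, -0.146], TCP at [0.12, -0.511, 0.227] pointing down, gripper open.
Joint ranges: [-2.53, 2.53], [-0.77, 2.02], [0.04, 2.7], [-1, 4.14], [0.28, 2.66], [-3.11, 3.11]. Speed limits (rad/s): [2.57, 2.57, 3.14, 3.14, 3.14, 3.14].

INTERFACE

Orientations are given as [roll, pitch, yaw] about the fixed x, y, z axes, in that order (R = Rz(yaw) Ry(pitch) Rx(roll)).
In Python, from rig import arm gives the robot as it stands.
- The arm moves only by the tool play_rows, never from a script. Its argument "plan" is a list of rows, each an object of numbers: "tx", "ty", "tz": the shift along the world's x, y, z in mm; "yaw": the turn about the world's z in rad; "fingers": the finger opening in mm, from 0 to 91.8. In form: [{"tx": .., "ty": .., "tz": .., "yaw": .., "fingers": ..}, ...]. A call has 1 to 8 rows; each row is the pose to reach, as a shift and turn from the pose commanded when the call began; what a row does not reach only later rows make up. A row lasts 1/8 s, in which the tool goes at most 62.5 mm and 10.7 degrees, less where a joint would pass 70% of its speed; a pose out of reach is approached as far as the arm can. A call with a gripper value outside its range is refused whole. The fingers move at their own pace and stop on an object; "squeeze" is the grip in N (left out, the last holds). Time passes only in rows, so rows that repeat a pose let the fingers close. It gives the time, the measured TCP pose, the force, the opening and the grip force at its end, in the units of the state.
- arm.sense(): the state, without advancing time (a new reading comes with each control period).
- arm.get_image(name): name is "side" or "top" or "wrist"; returns a dict with "frame" (480x640x3 uint8, blue, green, red), "vfov" (degrees; the focal length in pixels is half the picture's height over the tangent of half this angle, whatever the lens; pixels are square), "cx", "cy" (the principal point, pixels), "k1" (the pictures are not rectified: a ray, as slopes to the right and down, at radius r is drawn at 1 + k1 r^2 times it, then the intrinsics apply), "camera_from_world" (4x4, takes a point from world to camera coordinates); the wrist camera has in their place "T_tool_cam" (4x4, takes a point from camera to tool coordinates, whose origin is the TCP and whose axes are the flange's). Camera axes: x right, y up, looking along -z (the intrinsics and any distortion apply to the point x, -y, -z); pixel columns grow to the right and rows downward; lengths in m; the calibration is good to about 2 mm. A picture is of the moment at which its call begins: read the wrist's pose just before it. There is no depth.
- arm.close_job(): hands the job in; it is judged then, once.
The state is a dict: "t": time; "q": joint angles; "joint_vel": joint speeds; "joint_efforts": joint torques, N m; "eef_pos": TCP position; "ee_rot": TCP orientation; "contact_force": force on the tool from outside, world axes, zero at the start; "torque": the same for the moment, N m; "opening": finger opening in m; "grasp_force": force on a finger pad.
Only numpy, scipy, OpenCV 4.12 (cv2) and the standard library are available. Lean on these libraries where they do the work, as an engineer would, in place of code of your own. Each camera call takes 0.05 s, during which the arm holds its last target. There are 200 camera calls.

## Working session

There is one attempt and no reset: what is moved stays moved. The work goes in short steps, Python scripts to look and compute and a tool call to move; the robot and the scene stay as the last step left them, time stands still between calls to the robot, and variables do not carry over. Pictures are saved under pics/ and viewed, at most 10 in all, crops included, and the job is handed in when it is done.

Besides the shell and the picture viewer there is one more tool, called after "Call:" by a JSON object that holds its "method" and its "body". play_rows: Moves the arm, as the interface text tells. Its arguments: {"type":"object","properties":{"plan":{"type":"array"},"squeeze":{"type":"number"}},"required":["plan"]}

```bash
mkdir -p pics; cat > h.py <<'E'
import numpy as np, cv2
from rig import arm
def cam(n):
    d=arm.get_image(n); f=240/np.tan(np.radians(d["vfov"])/2)
    d["f"]=f; return d
def ray(d,uv,z,M=None):
    M=d["camera_from_world"] if M is None else M
    uv=np.atleast_2d(np.array(uv,float)); s=(uv-[d["cx"],d["cy"]])/d["f"]
    u=s.copy()
    for _ in range(20): u=s/(1+d["k1"]*(u**2).sum(1,keepdims=True))
    W=np.linalg.inv(M); D=np.c_[u[:,0],-u[:,1],-np.ones(len(u))]@W[:3,:3].T
    o=W[:3,3]; return o+D*((z-o[2])/D[:,2])[:,None]
E
python3 - <<'E'
from h import *
ds=[cam("top"),cam("side")]
cv2.imwrite("pics/top.png",ds[0]["frame"]);cv2.imwrite("pics/side.png",ds[1]["frame"])
for d in ds: print(d["f"],d["k1"],np.linalg.inv(d["camera_from_world"])[:3].round(3))
E
```

```text
624.1264367266548 -0.04605769336660871 [[-0.009  0.997 -0.075  0.411]
 [-1.    -0.009  0.003  0.011]
 [ 0.002  0.075  0.997  1.864]]
536.882971284635 0.038777934247426114 [[ 0.977  0.149 -0.152  0.309]
 [-0.211  0.611 -0.763 -1.218]
 [-0.021  0.778  0.628  1.098]]
```

View pics/top.png

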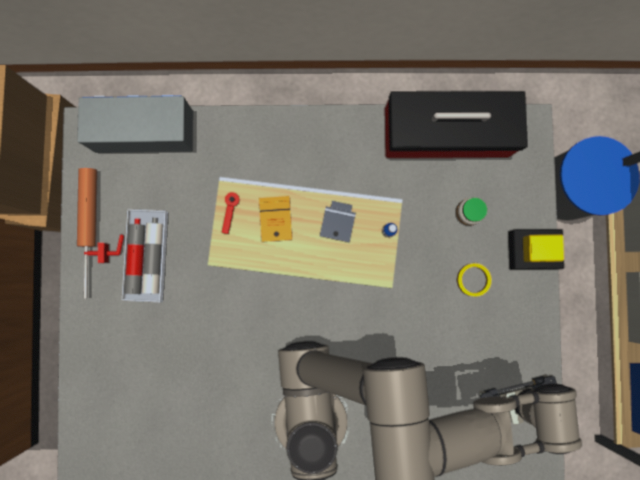

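View pics/side.png

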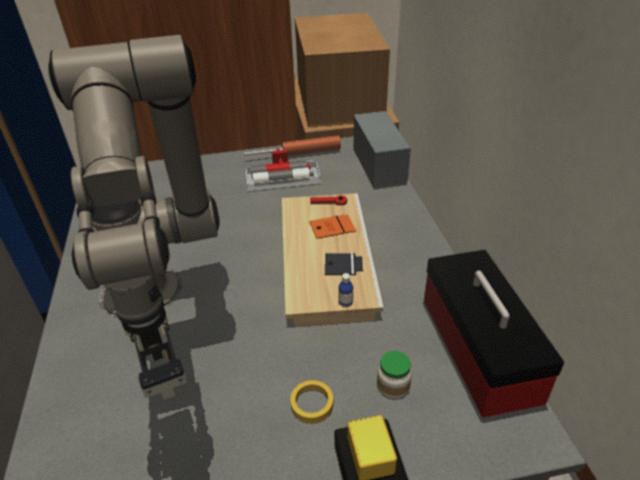

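The top view shows the ledge with its trim running from about (219,179) to (402,200), the orange scraper at (275,218) and the smoother at (338,222). The side view agrees. I'll measure coarsely first, then use the wrist camera.

```bash
python3 - <<'E'
from h import *
d=cam("top"); I=d["frame"]; H=cv2.cvtColor(I,cv2.COLOR_BGR2HSV)
c=ray(d,[(219,178.5),(402.5,199.5),(393,287),(208,265)],.05); print(c.round(3))
print("sizes",[np.linalg.norm(c[i]-c[i-1]).round(3) for i in range(4)])
roi=np.zeros(I.shape[:2],np.uint8); roi[185:260,245:365]=1
for n,m in (("scr",cv2.inRange(H,(8,170,120),(20,255,255))),("smo",cv2.inRange(H,(90,20,40),(130,160,140)))):
    m=m*roi; k=cv2.findContours(m,0,2)[0]; k=max(k,key=cv2.contourArea)
    r=cv2.minAreaRect(ray(d,k[:,0],.057)[:,:2].astype(np.float32)*1000); print(n,r)
s=arm.sense(); print(s["eef_pos"],s["ee_rot"],s["t"])
w=arm.get_image("wrist"); print(w["T_tool_cam"].round(3), w["vfov"],w["cx"],w["cy"],w["k1"])
E
```

```text
[[ 0.716  0.262  0.05 ]
 [ 0.649 -0.276  0.05 ]
 [ 0.394 -0.243  0.05 ]
 [ 0.462  0.294  0.05 ]]
sizes [np.float64(0.256), np.float64(0.542), np.float64(0.257), np.float64(0.541)]
scr ((586.9022827148438, 96.40955352783203), (55.29917526245117, 26.28754997253418), 89.5068588256836)
smo ((573.4450073242188, -81.96247863769531), (81.55786895751953, 72.34115600585938), 77.18549346923828)
[ 0.1195781  -0.51089295  0.22622153] [-3.14047093e+00 -1.61264100e-04  2.29799094e-01] 0.15
[[-0.     0.965  0.262  0.07 ]
 [ 1.     0.001 -0.001 -0.002]
 [-0.001  0.262 -0.965 -0.157]
 [ 0.     0.     0.     1.   ]] 67.7176634242739 309.1184115597296 243.66966344622287 -0.05663085753632564
```

Call:
{"method": "play_rows", "body": {"plan": [{"tx": 40,"ty": 45,"tz": 25,"yaw": -0.05,"fingers": 40},{"tx": 80,"ty": 95,"tz": 25,"yaw": -0.1,"fingers": 40},{"tx": 115,"ty": 140,"tz": 25,"yaw": -0.15,"fingers": 40},{"tx": 150,"ty": 185,"tz": 25,"yaw": -0.2,"fingers": 40},{"tx": 190,"ty": 230,"tz": 25,"yaw": -0.25,"fingers": 40},{"tx": 230,"ty": 275,"tz": 25,"yaw": -0.3,"fingers": 40},{"tx": 265,"ty": 320,"tz": 25,"yaw": -0.35,"fingers": 40},{"tx": 305,"ty": 365,"tz": 25,"yaw": -0.35,"fingers": 40}]}}

```text
t: 1.2
eef_pos: [0.4255, -0.1446, 0.2519]
ee_rot: [3.141, -0.0, -0.121]
contact_force: [0.1, -0.1, 0.1]
opening: 0.0401
grasp_force: 0.0
```

Call:
{"method": "play_rows", "body": {"plan": [{"tx": 40,"ty": 45,"fingers": 40},{"tx": 80,"ty": 95,"fingers": 40},{"tx": 120,"ty": 140,"fingers": 40},{"tx": 125,"ty": 145,"fingers": 40},{"tx": 125,"ty": 145,"fingers": 40},{"tx": 125,"ty": 145,"fingers": 40}]}}

```text
invalid input at $.plan[0]: expected keys tx, ty, tz, yaw, fingers
```

```bash
cat >> h.py <<'E'
from scipy.spatial.transform import Rotation as Ro
def wcam():
    s=arm.sense(); d=cam("wrist"); T=np.eye(4); T[:3,:3]=Ro.from_euler("xyz",s["ee_rot"]).as_matrix(); T[:3,3]=s["eef_pos"]
    d["camera_from_world"]=np.linalg.inv(T@d["T_tool_cam"]); return d,s
E
python3 - <<'E'
from h import *
d,s=wcam(); cv2.imwrite("pics/w1.png",d["frame"]); print(s["eef_pos"],s["ee_rot"],s["t"],s["opening"])
E
```

```text
[ 0.42546276 -0.14457472  0.25187565] [ 3.14116955e+00 -3.37728525e-04 -1.20930950e-01] 1.2 0.040080843888619475
```

View pics/w1.png

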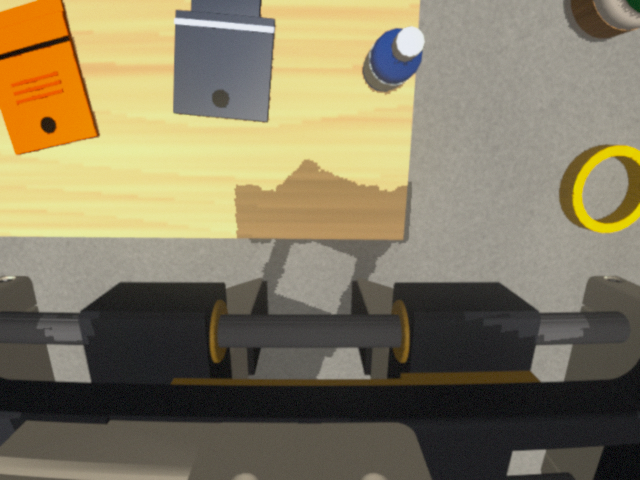

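The wrist view shows the tails of the scraper (about (60,145)) and the smoother (about (220,118)), with the gripper below row 280. The edge isn't visible yet, so I'll move further out.

Call:
{"method": "play_rows", "body": {"plan": [{"tx": 45,"ty": 45,"tz": 20,"yaw": 0,"fingers": 40},{"tx": 90,"ty": 90,"tz": 50,"yaw": 0,"fingers": 40},{"tx": 125,"ty": 145,"tz": 50,"yaw": 0,"fingers": 40},{"tx": 125,"ty": 145,"tz": 50,"yaw": 0,"fingers": 40},{"tx": 125,"ty": 145,"tz": 50,"yaw": 0,"fingers": 40}]}}

```text
t: 1.88
eef_pos: [0.5494, -0.001, 0.3011]
ee_rot: [3.141, 0.001, -0.119]
contact_force: [0.6, 0.2, -0.2]
opening: 0.04
grasp_force: 0.0
```

```bash
python3 - <<'E'
from h import *
d,s=wcam(); cv2.imwrite("pics/w2.png",d["frame"]); np.save("w2.npy",d,allow_pickle=True); print(s["eef_pos"],s["ee_rot"],s["t"])
E
```

```text
[ 0.54936601 -0.00095416  0.30106173] [ 3.14104666e+00  1.47366241e-03 -1.18592511e-01] 1.875
```

View pics/w2.png

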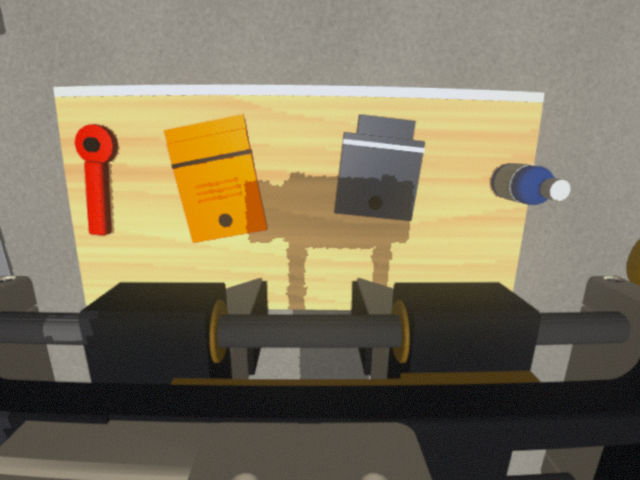

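The wrist view shows the trim at rows 87–97, the scraper corners at about (165,131), (243,115), (267,230) and (193,241), and the smoother tail at about (336,213)–(412,220).

```bash
cat >> h.py <<'E'
def edge(d,c0,c1,r0,r1,z=.05,sign=1):
    """ledge edge: grey->bright going down; robust line fit in world; returns point,x-axis"""
    g=cv2.GaussianBlur(cv2.cvtColor(d["frame"],cv2.COLOR_BGR2GRAY).astype(np.float32),(3,3),0)
    P=[]
    for c in range(c0,c1,3):
        p=g[r0:r1,c]; hi=p.max(); lo=np.median(p[:4]); t=(hi+lo)/2
        if hi-lo<40: continue
        i=np.argmax(p>t)
        if i>0: P.append((c,r0+i-1+(t-p[i-1])/(p[i]-p[i-1])))
    w=ray(d,P,z)[:,:2]
    l=cv2.fitLine(w.astype(np.float32),cv2.DIST_HUBER,0,.001,.001).ravel()
    v=l[:2]*np.sign(l[1]); x=np.array([v[1],-v[0]])
    r=(w-l[2:])@x; return l[2:],x,r.std(),len(P),w
def masks(d):
    H=cv2.cvtColor(d["frame"],cv2.COLOR_BGR2HSV)
    return {"scraper":cv2.inRange(H,(6,190,110),(18,255,255)),"smoother":cv2.inRange(H,(95,15,25),(140,255,150))}
def tool(d,m,roi,z=.057):
    k=np.zeros_like(m); a,b,c,e=roi; k[b:e,a:c]=m[b:e,a:c]
    k=cv2.morphologyEx(k,cv2.MORPH_CLOSE,np.ones((13,13)))
    k=max(cv2.findContours(k,0,1)[0],key=cv2.contourArea)
    return ray(d,k[:,0]+0.0,z)[:,:2]
E
python3 - <<'E'
from h import *
d=np.load("w2.npy",allow_pickle=True).item()
p,x,sd,n,w=edge(d,65,535,72,100); yw=np.arctan2(x[1],x[0]); y=np.array([-x[1],x[0]])
print("edge p",p,"yaw",yw,np.degrees(yw),sd,n,"len",(w@y).min(),(w@y).max())
for nm,roi in (("scraper",(150,105,280,250)),("smoother",(325,105,435,230))):
    q=tool(d,masks(d)[nm],roi); r=cv2.minAreaRect((q*1000).astype(np.float32)); b=cv2.boxPoints(r)/1000
    print(nm,r); print("box world",b.round(4).tolist()); print("box in edge frame mm",(np.c_[(b-p)@x,b@y]*1000).round(1).tolist())
E
```

```text
edge p [ 0.6843856  -0.00499438] yaw -0.13152525 -7.535841 8.95763419624282e-05 157 len -0.17097174752194022 0.3410245922998833
scraper ((565.5773315429688, 88.13520812988281), (69.356201171875, 70.95025634765625), 3.8632378578186035)
box world [[0.5285999774932861, 0.12120000272989273], [0.5333999991416931, 0.05040000006556511], [0.6025999784469604, 0.05510000139474869], [0.5978000164031982, 0.125900000333786]]
box in edge frame mm [[-171.0, 189.5], [-157.0, 119.9000015258789], [-89.0, 133.60000610351562], [-103.0, 203.1999969482422]]
smoother ((606.7882080078125, -87.35931396484375), (84.38762664794922, 64.9747085571289), 77.78939056396484)
box world [[0.566100001335144, -0.1216999962925911], [0.6295999884605408, -0.1354999989271164], [0.6474999785423279, -0.05299999937415123], [0.5839999914169312, -0.03920000046491623]]
box in edge frame mm [[-101.9000015258789, -46.400001525878906], [-37.20000076293945, -51.70000076293945], [-30.299999237060547, 32.400001525878906], [-95.0999984741211, 37.70000076293945]]
```

```bash
python3 - <<'E'
from h import *
d=np.load("w2.npy",allow_pickle=True).item()
H=cv2.cvtColor(d["frame"],cv2.COLOR_BGR2HSV)
for n,(u,v) in dict(scr=(210,170),scrlip=(205,128),scrshadow=(257,215),ply=(150,220),plysh=(320,220),line=(210,158),smo=(370,180),smosh=(350,205),smohead=(385,128),white=(385,145)).items(): print(n,H[v,u])
E
```

```text
scr [ 20 255 230]
scrlip [ 20 236 231]
scrshadow [ 14 255 190]
ply [ 28  96 226]
plysh [ 18 122 157]
line [ 16 115  91]
smo [20 11 67]
smosh [13 26 68]
smohead [124  18 115]
white [112  12 235]
```

```bash
sed -i 's/^    return {"scraper".*/    return {"scraper":cv2.inRange(H,(0,175,60),(24,255,255)),"smoother":cv2.inRange(H,(0,0,20),(180,60,255))}/' h.py
cat > m.py <<'E'
from h import *
def report(d,cols,rows,rois):
    p,x,sd,n,w=edge(d,*cols,*rows); y=np.array([-x[1],x[0]])
    print("edge p",p.round(4),"yaw",np.arctan2(x[1],x[0]).round(4),"sd mm",(sd*1e3).round(2),n)
    for nm,roi in rois.items():
        q=tool(d,masks(d)[nm],roi); e=(np.c_[(q-p)@x,(q-p)@y]*1000).astype(np.float32)
        r=cv2.minAreaRect(e); b=cv2.boxPoints(r); print(nm,"rect",np.round(r[1],1),"ang",round(r[2],2))
        b=b[np.argsort(b[:,0])]; t=b[:2]; hd=b[2:]; m=t.mean(0); g=hd.mean(0)-m
        print("  edge frame: tail mid",m.round(1),"head mid",hd.mean(0).round(1),"askew deg",np.degrees(np.arctan2(g[1],g[0])).round(2),
          "len",np.hypot(*g).round(1),"wid",np.hypot(*(t[0]-t[1])).round(1),"tail corners",t.round(1).tolist())
        print("  tail mid world",(p+x*m[0]/1e3+y*m[1]/1e3).round(4))
E
python3 - <<'E'
from m import *
report(np.load("w2.npy",allow_pickle=True).item(),(65,535),(72,100),{"scraper":(150,105,280,250),"smoother":(325,107,435,230)})
E
```

```text
edge p [ 0.6844 -0.005 ] yaw -0.1315 sd mm 0.09 157
scraper rect [128.5  90. ] ang 10.91
  edge frame: tail mid [-165.7   79.3] head mid [-39.5 103.6] askew deg 10.91 len 128.5 wid 90.0 tail corners [[-174.1999969482422, 123.5], [-157.1999969482422, 35.099998474121094]]
  tail mid world [0.5305 0.0953]
smoother rect [ 90.8 107.9] ang 85.05
  edge frame: tail mid [-140.   -85.6] head mid [-32.5 -94.9] askew deg -4.95 len 107.9 wid 90.8 tail corners [[-143.89999389648438, -130.8000030517578], [-136.10000610351562, -40.400001525878906]]
  tail mid world [ 0.5343 -0.0715]
```

Call:
{"method": "play_rows", "body": {"plan": [{"tx": -30,"ty": 55,"tz": -20,"yaw": -0.012,"fingers": 40},{"tx": -60,"ty": 110,"tz": -40,"yaw": -0.012,"fingers": 40},{"tx": -60,"ty": 110,"tz": -100,"yaw": -0.012,"fingers": 40},{"tx": -60,"ty": 110,"tz": -155,"yaw": -0.012,"fingers": 40},{"tx": -60,"ty": 110,"tz": -205,"yaw": -0.012,"fingers": 40},{"tx": -60,"ty": 110,"tz": -235,"yaw": -0.012,"fingers": 40},{"tx": -60,"ty": 110,"tz": -243,"yaw": -0.012,"fingers": 40},{"tx": -60,"ty": 110,"tz": -246,"yaw": -0.012,"fingers": 40}]}}

```text
t: 2.92
eef_pos: [0.49, 0.1078, 0.0563]
ee_rot: [3.142, -0.001, -0.134]
contact_force: [0.9, 0.2, 0.1]
opening: 0.0402
grasp_force: 0.0
```

```bash
python3 - <<'E'
from h import *
d,s=wcam(); cv2.imwrite("pics/w3.png",d["frame"]); print(s["eef_pos"],s["ee_rot"],s["t"])
E
```

```text
[0.48996434 0.10784881 0.05634655] [ 3.14152983e+00 -7.70401165e-04 -1.33580941e-01] 2.925
```

View pics/w3.png

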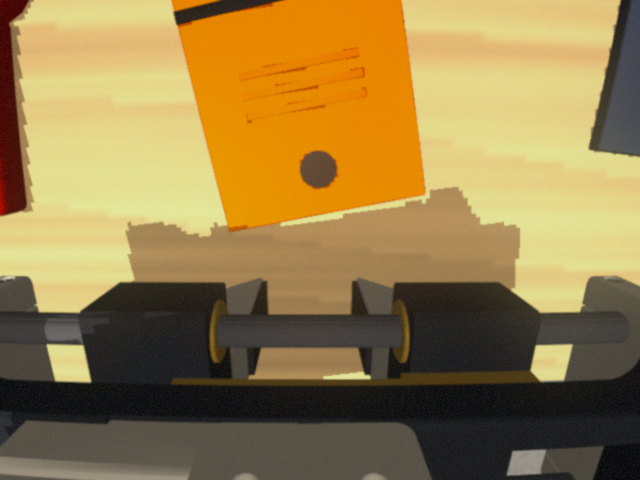

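Call:
{"method": "play_rows", "body": {"plan": [{"tx": 9.9,"ty": -1.3,"tz": -2,"yaw": 0,"fingers": 40},{"tx": 19.8,"ty": -2.6,"tz": -2,"yaw": 0,"fingers": 40},{"tx": 28.8,"ty": -3.8,"tz": -2,"yaw": 0,"fingers": 40},{"tx": 37.7,"ty": -5.0,"tz": -2,"yaw": 0,"fingers": 40},{"tx": 46.6,"ty": -6.2,"tz": -2,"yaw": 0,"fingers": 40},{"tx": 55.5,"ty": -7.3,"tz": -2,"yaw": 0,"fingers": 40},{"tx": 64.4,"ty": -8.5,"tz": -2,"yaw": 0,"fingers": 40},{"tx": 71.4,"ty": -9.4,"tz": -2,"yaw": 0,"fingers": 40}]}}

```text
t: 3.98
eef_pos: [0.5616, 0.0993, 0.0537]
ee_rot: [3.141, -0.0, -0.132]
contact_force: [-0.2, 0.6, 1.4]
opening: 0.0396
grasp_force: 0.4
```

Call:
{"method": "play_rows", "body": {"plan": [{"tx": 5,"ty": -0.7,"tz": 0,"yaw": 0,"fingers": 40},{"tx": 10,"ty": -1.3,"tz": 0,"yaw": 0,"fingers": 40},{"tx": 15,"ty": -2,"tz": 0,"yaw": 0,"fingers": 40},{"tx": 19,"ty": -2.5,"tz": 0,"yaw": 0,"fingers": 40},{"tx": 23,"ty": -3,"tz": 0,"yaw": 0,"fingers": 40},{"tx": 26,"ty": -3.4,"tz": 0,"yaw": 0,"fingers": 40},{"tx": 27,"ty": -3.5,"tz": 0,"yaw": 0,"fingers": 40},{"tx": 27,"ty": -3.5,"tz": 0,"yaw": 0,"fingers": 40}]}}

```text
t: 4.97
eef_pos: [0.5881, 0.0959, 0.0538]
ee_rot: [3.142, -0.0, -0.132]
contact_force: [1.0, -0.0, 0.1]
opening: 0.0397
grasp_force: 0.0
```

```bash
python3 - <<'E'
from h import *
d,s=wcam(); cv2.imwrite("pics/w4.png",d["frame"]); np.save("w4.npy",d,allow_pickle=True); print(s["eef_pos"],s["ee_rot"],s["t"],s["contact_force"])
E
```

```text
[0.58811002 0.09589292 0.05375982] [ 3.14152778e+00 -2.07162898e-04 -1.32185329e-01] 4.975 [ 1.01280679 -0.04052604  0.11320284]
```

View pics/w4.png

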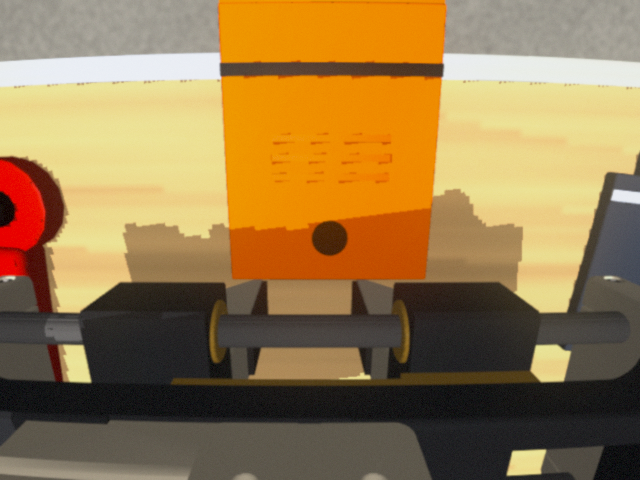

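The scraper is now square, with its line at row 70 (columns 220–443) and the edge at about row 57. I'll measure the gap left.

```bash
cat > l.py <<'E'
from h import *
def gap(d,ecols,erows,lcols,lrows,dark=True,z=.057):
    """fit edge (both sides of the tool) and the printed line's centre; offset line-edge in mm, angle deg"""
    W=np.vstack([edge(d,a,b,*erows)[4] for a,b in ecols])
    l=cv2.fitLine(W.astype(np.float32),cv2.DIST_HUBER,0,.001,.001).ravel(); v=l[:2]*np.sign(l[1]); x=np.array([v[1],-v[0]])
    g=cv2.cvtColor(d["frame"],cv2.COLOR_BGR2GRAY).astype(float); r=np.arange(*lrows); P=[]
    for c in range(*lcols,3):
        p=g[lrows[0]:lrows[1],c]; k=np.clip((np.median(p)-p if dark else p-np.median(p))-25,0,None)
        if k.sum()>0: P.append((c,(k*r).sum()/k.sum()))
    q=ray(d,P,z)[:,:2]; m=cv2.fitLine(q.astype(np.float32),cv2.DIST_HUBER,0,.001,.001).ravel(); u=m[:2]*np.sign(m[1])
    print("line-edge mm",((m[2:]-l[2:])@x*1e3).round(2),"line ang deg",np.degrees(np.arctan2(u[1],u[0])-np.arctan2(v[1],v[0])).round(2),
     "edge yaw",np.arctan2(x[1],x[0]).round(4),"p",l[2:].round(4),"edge sd mm",(((W-l[2:])@x).std()*1e3).round(2),"line pts",len(P),"line len rows",P[0],P[-1])
    return l[2:],x
E
python3 - <<'E'
from l import *
d=np.load("w4.npy",allow_pickle=True).item(); s=arm.sense()
p,x=gap(d,[(30,200),(460,620)],(35,78),(228,438),(55,90))
y=np.array([-x[1],x[0]]); e=s["eef_pos"][:2]-p; print("tcp in edge",e@x,e@y)
k=tool(d,masks(d)["scraper"],(180,0,480,278))
print("row/scale: width mm at z.057", np.ptp((k-p)@y))
E
```

```text
line-edge mm -8.02 line ang deg -0.08 edge yaw -0.1314 p [0.695  0.0776] edge sd mm 0.04 line pts 70 line len rows (228, np.float64(68.91492146596859)) (435, np.float64(69.92085427135679))
tcp in edge -0.1084349625648645 0.004080021190744199
row/scale: width mm at z.057 0.08896991344529766
```

Call:
{"method": "play_rows", "body": {"plan": [{"tx": 3,"ty": -0.4,"tz": 0,"yaw": 0,"fingers": 40},{"tx": 5,"ty": -0.7,"tz": 0,"yaw": 0,"fingers": 40},{"tx": 7,"ty": -0.9,"tz": 0,"yaw": 0,"fingers": 40},{"tx": 7.7,"ty": -1,"tz": 0,"yaw": 0,"fingers": 40},{"tx": 7.7,"ty": -1,"tz": 0,"yaw": 0,"fingers": 40},{"tx": 7.7,"ty": -1,"tz": 0,"yaw": 0,"fingers": 40}]}}

```text
t: 5.78
eef_pos: [0.5958, 0.0949, 0.0538]
ee_rot: [3.142, -0.0, -0.132]
contact_force: [-0.7, -0.1, 0.2]
opening: 0.04
grasp_force: 0.0
```

```bash
python3 - <<'E'
from l import *
d,s=wcam(); cv2.imwrite("pics/w5.png",d["frame"])
p,x=gap(d,[(30,200),(460,620)],(50,98),(228,438),(58,100))
y=np.array([-x[1],x[0]]); e=s["eef_pos"][:2]-p; print("tcp in edge",e@x,e@y,s["t"])
E
```

```text
line-edge mm -0.36 line ang deg -0.12 edge yaw -0.1314 p [0.6942 0.0716] edge sd mm 0.04 line pts 70 line len rows (228, np.float64(68.8505603985056)) (435, np.float64(70.00979325353646))
tcp in edge -0.1006317637176687 0.010220443166868142 5.775
```

View pics/w5.png

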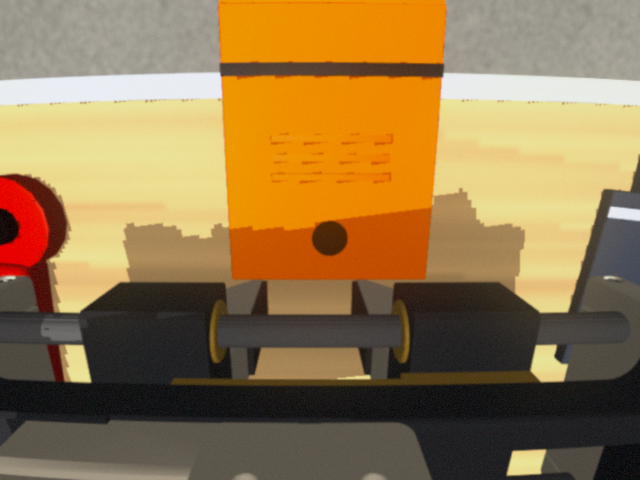

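Call:
{"method": "play_rows", "body": {"plan": [{"tx": -15,"ty": 2,"tz": 0,"yaw": 0,"fingers": 40},{"tx": -40,"ty": 5,"tz": 0,"yaw": 0,"fingers": 40},{"tx": -40,"ty": 5,"tz": 55,"yaw": 0,"fingers": 40},{"tx": -40,"ty": 5,"tz": 110,"yaw": 0,"fingers": 40},{"tx": -10,"ty": -40,"tz": 130,"yaw": 0,"fingers": 40},{"tx": 18,"ty": -91,"tz": 150,"yaw": 0,"fingers": 40},{"tx": 18,"ty": -91,"tz": 150,"yaw": 0,"fingers": 40},{"tx": 18,"ty": -91,"tz": 150,"yaw": 0,"fingers": 40}]}}

```text
t: 6.82
eef_pos: [0.6132, 0.004, 0.2032]
ee_rot: [-3.141, 0.001, -0.133]
contact_force: [-0.3, 0.0, -0.1]
opening: 0.0401
grasp_force: 0.0
```

```bash
python3 - <<'E'
from l import *
d,s=wcam(); cv2.imwrite("pics/w6.png",d["frame"]); np.save("w6.npy",d,allow_pickle=True); print(s["eef_pos"],s["ee_rot"],s["t"])
E
```

```text
[0.6131772  0.00401914 0.20315642] [-3.14130788e+00  1.25336081e-03 -1.32896646e-01] 6.825
```

View pics/w6.png

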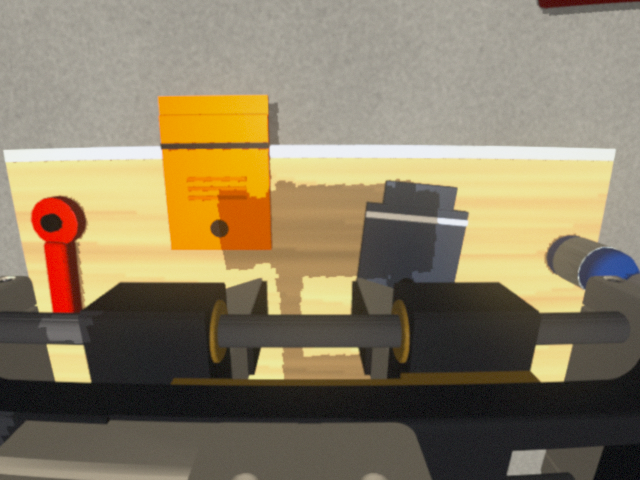

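The scraper line is at about row 146, with the trim's outer edge at rows 146–150 on either side. The smoother hasn't moved, and its line is at row 218.

```bash
python3 - <<'E'
from m import *
from l import gap
d=np.load("w6.npy",allow_pickle=True).item()
p,x=gap(d,[(20,150),(285,600)],(128,165),(168,264),(133,160))
y=np.array([-x[1],x[0]]); w=np.array([0.5958,.0949]); print("old scr tcp in edge",(w-p)@x*1e3)
q=tool(d,masks(d)["scraper"],(140,80,290,260)); e=np.c_[(q-p)@x,(q-p)@y]*1000
r=cv2.minAreaRect(e.astype(np.float32)); print(r, e.min(0),e.max(0))
print(gap(d,[(20,150),(285,600)],(128,165),(372,464),(205,230),dark=False))
E
```

```text
line-edge mm -0.51 line ang deg -0.08 edge yaw -0.1317 p [ 0.6817 -0.0264] edge sd mm 0.09 line pts 32 line len rows (168, np.float64(146.05763688760806)) (261, np.float64(145.3846153846154))
old scr tcp in edge -101.09095624954999
((-25.31389617919922, 100.4056396484375), (89.46350860595703, 127.76884460449219), 89.918212890625) [-89.25655429  55.71517021] [ 38.62088545 145.22723657]
line-edge mm -61.13 line ang deg -5.2 edge yaw -0.1317 p [ 0.6817 -0.0264] edge sd mm 0.09 line pts 31 line len rows (372, np.float64(214.20556745182012)) (462, np.float64(216.51762523191096))
(array([ 0.6817128 , -0.02637056], dtype=float32), array([ 0.99134374, -0.13129184], dtype=float32))
```

Call:
{"method": "play_rows", "body": {"plan": [{"tx": -45,"ty": -30,"tz": 0,"yaw": 0,"fingers": 40},{"tx": -90,"ty": -60,"tz": -10,"yaw": 0,"fingers": 40},{"tx": -113,"ty": -74,"tz": -40,"yaw": 0,"fingers": 40},{"tx": -113,"ty": -74,"tz": -85,"yaw": 0,"fingers": 40},{"tx": -113,"ty": -74,"tz": -125,"yaw": 0,"fingers": 40},{"tx": -113,"ty": -74,"tz": -143,"yaw": 0,"fingers": 40},{"tx": -113,"ty": -74,"tz": -149,"yaw": 0,"fingers": 40},{"tx": -113,"ty": -74,"tz": -149.5,"yaw": 0,"fingers": 40}]}}

```text
t: 7.88
eef_pos: [0.5006, -0.0694, 0.0544]
ee_rot: [3.142, 0.0, -0.131]
contact_force: [0.3, -0.2, -0.9]
opening: 0.04
grasp_force: 0.0
```

Call:
{"method": "play_rows", "body": {"plan": [{"tx": 9.9,"ty": -1.3,"tz": -0.5,"yaw": 0,"fingers": 40},{"tx": 17.8,"ty": -2.4,"tz": -0.5,"yaw": 0,"fingers": 40},{"tx": 25.8,"ty": -3.4,"tz": -0.5,"yaw": 0,"fingers": 40},{"tx": 33.7,"ty": -4.5,"tz": -0.5,"yaw": 0,"fingers": 40},{"tx": 41.6,"ty": -5.5,"tz": -0.5,"yaw": 0,"fingers": 40},{"tx": 49.6,"ty": -6.6,"tz": -0.5,"yaw": 0,"fingers": 40},{"tx": 56.5,"ty": -7.5,"tz": -0.5,"yaw": 0,"fingers": 40},{"tx": 62.5,"ty": -8.3,"tz": -0.5,"yaw": 0,"fingers": 40}]}}

```text
t: 8.88
eef_pos: [0.5636, -0.0784, 0.0537]
ee_rot: [3.142, 0.0, -0.132]
contact_force: [-0.4, 0.1, 1.1]
opening: 0.0397
grasp_force: 0.6
```

Call:
{"method": "play_rows", "body": {"plan": [{"tx": 5,"ty": -0.7,"tz": 0,"yaw": 0,"fingers": 40},{"tx": 9,"ty": -1.2,"tz": 0,"yaw": 0,"fingers": 40},{"tx": 12,"ty": -1.6,"tz": 0,"yaw": 0,"fingers": 40},{"tx": 13,"ty": -1.7,"tz": 0,"yaw": 0,"fingers": 40},{"tx": 13,"ty": -1.7,"tz": 0,"yaw": 0,"fingers": 40},{"tx": 13,"ty": -1.7,"tz": 0,"yaw": 0,"fingers": 40}]}}

```text
t: 9.62
eef_pos: [0.5762, -0.0801, 0.0538]
ee_rot: [3.142, -0.0, -0.132]
contact_force: [-0.3, -0.5, -0.2]
opening: 0.04
grasp_force: 0.0
```

```bash
python3 - <<'E'
from l import *
d,s=wcam(); cv2.imwrite("pics/w7.png",d["frame"]); np.save("w7.npy",d,allow_pickle=True); print(s["eef_pos"],s["ee_rot"],s["t"])
E
```

```text
[ 0.57623136 -0.08011123  0.05376299] [ 3.14151466e+00 -2.02939093e-04 -1.32237684e-01] 9.625
```

View pics/w7.png

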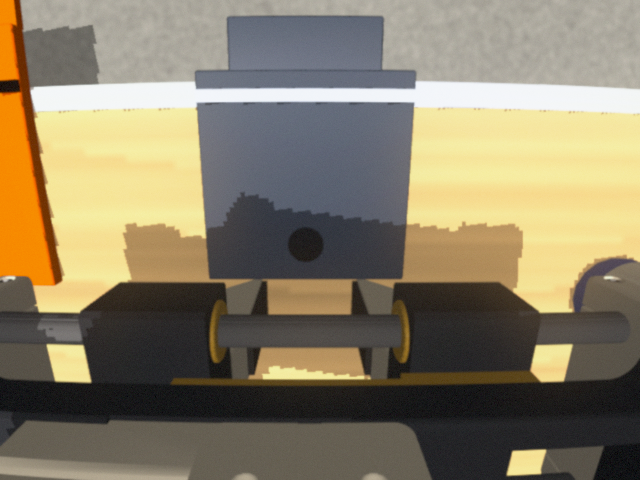

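The smoother is square, with its white line at row 95 (columns 197–414) and the edge at about rows 82–88 on either side.

```bash
python3 - <<'E'
from l import *
d=np.load("w7.npy",allow_pickle=True).item()
p,x=gap(d,[(105,185),(430,620)],(62,106),(205,408),(84,108),dark=False)
print("tcp",(np.array([.5762,-.0801])-p)@x*1e3)
E
```

```text
line-edge mm -6.81 line ang deg 1.18 edge yaw -0.1315 p [ 0.667  -0.1356] edge sd mm 0.05 line pts 3 line len rows (292, np.float64(95.0)) (322, np.float64(94.25))
tcp -97.24968043920262
```

```bash
python3 - <<'E'
from l import *
d=np.load("w7.npy",allow_pickle=True).item()
gap(d,[(105,185),(430,620)],(62,106),(205,408),(76,130),dark=False)
E
```

```text
line-edge mm -6.74 line ang deg -0.07 edge yaw -0.1315 p [ 0.667  -0.1356] edge sd mm 0.05 line pts 68 line len rows (205, np.float64(95.18018018018019)) (406, np.float64(95.11663685152057))
```

Call:
{"method": "play_rows", "body": {"plan": [{"tx": 2.5,"ty": -0.3,"tz": 0,"yaw": 0,"fingers": 40},{"tx": 4.5,"ty": -0.6,"tz": 0,"yaw": 0,"fingers": 40},{"tx": 5.5,"ty": -0.7,"tz": 0,"yaw": 0,"fingers": 40},{"tx": 6,"ty": -0.8,"tz": 0,"yaw": 0,"fingers": 40},{"tx": 6,"ty": -0.8,"tz": 0,"yaw": 0,"fingers": 40}]}}

```text
t: 10.3
eef_pos: [0.5822, -0.0809, 0.0537]
ee_rot: [3.141, 0.0, -0.132]
contact_force: [-0.6, -1.0, 0.6]
opening: 0.0397
grasp_force: 0.3
```

```bash
python3 - <<'E'
from l import *
d,s=wcam()
p,x=gap(d,[(105,185),(430,620)],(75,118),(205,408),(76,130),dark=False)
print("tcp",(s["eef_pos"][:2]-p)@x*1e3,s["t"])
E
```

```text
line-edge mm -0.82 line ang deg -0.05 edge yaw -0.1314 p [ 0.667  -0.1353] edge sd mm 0.04 line pts 68 line len rows (205, np.float64(95.41864018334607)) (406, np.float64(95.25232308791995))
tcp -91.21430447739526 10.3
```

Another 0.7 mm forward, then back off, rise and check both.

Call:
{"method": "play_rows", "body": {"plan": [{"tx": 0.7,"ty": -0.1,"tz": 0,"yaw": 0,"fingers": 40},{"tx": 0.7,"ty": -0.1,"tz": 0,"yaw": 0,"fingers": 40},{"tx": -12,"ty": 1.6,"tz": 0,"yaw": 0,"fingers": 40},{"tx": -40,"ty": 5,"tz": 0,"yaw": 0,"fingers": 40},{"tx": -40,"ty": 5,"tz": 50,"yaw": 0,"fingers": 40},{"tx": -40,"ty": 5,"tz": 100,"yaw": 0,"fingers": 40},{"tx": -10,"ty": 45,"tz": 130,"yaw": 0,"fingers": 40},{"tx": 31,"ty": 85,"tz": 150,"yaw": 0,"fingers": 40}]}}

```text
t: 11.35
eef_pos: [0.6144, 0.0044, 0.2065]
ee_rot: [3.141, -0.004, -0.134]
contact_force: [0.6, -1.1, -0.3]
opening: 0.0404
grasp_force: 0.0
```

Call:
{"method": "play_rows", "body": {"plan": [{"tx": 0,"ty": 0,"tz": 0,"yaw": 0,"fingers": 40},{"tx": 0,"ty": 0,"tz": 0,"yaw": 0,"fingers": 40},{"tx": 0,"ty": 0,"tz": 0,"yaw": 0,"fingers": 40}]}}

```text
t: 11.72
eef_pos: [0.6123, 0.0032, 0.203]
ee_rot: [3.141, 0.002, -0.133]
contact_force: [0.1, 0.1, 0.1]
opening: 0.0401
grasp_force: 0.0
```

```bash
python3 - <<'E'
from l import *
d,s=wcam(); cv2.imwrite("pics/w8.png",d["frame"]); print(s["eef_pos"],s["t"])
ec=[(20,150),(285,355),(490,600)]
gap(d,ec,(128,165),(168,264),(133,160)); gap(d,ec,(128,165),(380,464),(130,170),dark=False)
E
```

```text
[0.61225267 0.00320266 0.20296928] 11.725
line-edge mm -0.6 line ang deg -0.03 edge yaw -0.1318 p [0.6914 0.0469] edge sd mm 0.09 line pts 32 line len rows (168, np.float64(145.26342710997443)) (261, np.float64(144.12295081967213))
line-edge mm -0.16 line ang deg -0.05 edge yaw -0.1318 p [0.6914 0.0469] edge sd mm 0.09 line pts 28 line len rows (380, np.float64(143.42857142857142)) (461, np.float64(142.90755208333334))
```

View pics/w8.png

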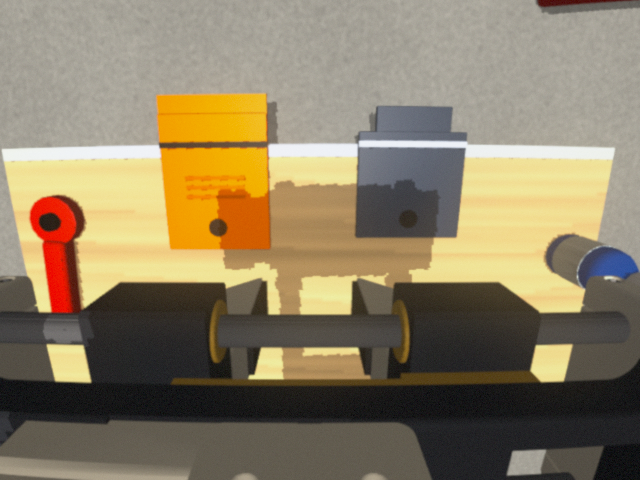

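Both tools are square, with their lines (rows 145 and 143) within 0.6 mm of the edge. The opener and bottle haven't moved, and the arm is clear, so I'm handing in.

```bash
python3 -c "from rig import arm; print(arm.close_job())"
```

```text
the job is handed in; nothing more can be done
None
```

I pushed the scraper and then the smoothing tool out over the edge; the last wrist-camera check put each printed line within about 0.6 mm of the edge and square to 0.1°, and I handed the job in at about 12 s with the arm clear.

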